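# Bin a spent 9 V battery in the lever-lid collection bin

### The job

Throw the spent battery lying on the bench into the battery bin: press the bin's orange lever bar all the way down, so that the lid swings past upright and stays open, put the battery in, then lift the bar again so that the lid falls fully shut. Work the lid only by its lever and keep your hand off the lid itself; leave the effects pedal, the tuner and the polish bottle where they are.

Things in the scene. Friction and masses are not known exactly. Their poses are not given: they have to be found in the camera images.
- bin: Charcoal battery-collection bin, screwed to the bench: open box 150 (x) x 170 (y) x 160 mm high, walls and floor 4 mm, a few old 9 V batteries already lying fixed on its floor. Origin: centre of its underside on the bench; z up; its -x side is the front, where the lever bar is, its +x side carries the lid hinge.
- mouth (a point): Centre of the bin's open mouth, level with its rim, 160 mm above the bench (axes as the bin's). The clear opening is 142 (x) x 162 (y) mm. The raised lid stands along the back (+x) edge, 75 mm behind this point, leaning back away from the mouth, its top about 305 mm above the bench.
- lid: Green lid, 160 (x) x 186 (y) x 12 mm. Origin on its hinge line along the bin's back top edge, 75 mm behind the bin's centre, 162 mm above the bench; shut, its axes are the bin's and it runs 158 mm towards -x. As the lever goes down its front edge rises close above the bin's front wall, then swings back, to 2.03 rad (116 degrees) about its y, where it leans back past upright and stays by its weight.
- lever (a joint): Turn of the bail lever linked to the lid, rad: 0 = bar up, lid shut; 0.55 = bar down at its stop, lid open. Pivot line along the bin's y, 16 mm in front of the bin's centre, 110 mm above the bench; bar 158 mm from it. Lid upright at 0.45: let go below about 0.40 the lid falls shut and the bar rises to 0 by itself, above about 0.48 it falls open and the bar sinks to 0.55. Takes under 5 N at the bar.
- bar (a point): Middle of the lever's front cross-bar, on its axis (axes as the lever's, y along the bar): orange round sleeve, 16 mm in diameter, 130 mm long; steel bar beyond it to side arms 98.5 mm either side. It stands in front of the bin, 168 to 174 mm from the bin's centre, 85 mm clear of its front wall; 153 mm above the bench when up, 67 mm when down, moving almost straight down. Nothing lies under it.
- battery_mid (a point): Centre of the spent 9 V battery, which lies flat on the bench: black with a copper-coloured end, 48.5 mm long (x; copper end and its two small studs at +x), 26.5 mm wide (y), 17.5 mm high (z), 45 g. This point is 9 mm above the bench.
- pedal: Orange effects pedal (stomp box), 112 (x) x 62 (y) x 46 mm high with its knobs, 0.33 kg, loose on the bench; leave it. Origin: centre of its underside.
- tuner: Small black clip-on tuner with a pale blue display, 62 (x) x 34 (y) x 25 mm high, loose on the bench; leave it. Origin: about the centre of its underside.
- polish: Amber bottle of guitar polish with a black cap and white label, 48 mm in diameter, 135 mm high, standing loose on the bench; leave it. Origin: centre of its underside.
Not all that is in view belongs to the job. What is shaped like the part that bears battery_mid but purple is not meant. There is more than one size of the polish; the one meant has the size given above.

How it is judged (in metres and radians):
On the way, in this order (a step that is already met when the one before it is completed fails the run):
1. the lever has been pressed down and holds the lid open (value of joint lever above 0.48 rad and angle between lid's own z axis and vertical above 1.2 rad), for 0.2 s.
2. the battery lies in the bin while the lever holds the lid open (all of step 1 and x of battery_mid in the frame of bin between -0.073 and 0.073 m and y of battery_mid in the frame of bin between -0.083 and 0.083 m and z of battery_mid in the frame of bin below 0.08 m and contact force between the fingers and lever below 0.5 N), for 0.2 s.
At the end, for the whole second after the job is handed in: The battery lies inside the bin (its centre within the walls and less than 80 mm above the bench), the lever is back up (under 0.03 rad), the lid is shut (under 0.06 rad), and pedal, tuner and polish bottle are within 20 mm of where they stood, the bottle upright (value of joint lever below 0.03 rad and angle between lid's own z axis and vertical below 0.06 rad and x of battery_mid in the frame of bin between -0.073 and 0.073 m and y of battery_mid in the frame of bin between -0.083 and 0.083 m and z of battery_mid in the frame of bin below 0.08 m and distance of each of pedal, tuner, polish from where it was at the start of the episode below 0.02 m and angle between polish's own z axis and vertical below 0.2 rad); the robot touches nothing.
It fails at once if the hand touches the lid with more than 1.5 N (contact force between any of the fingers, the arm and lid above 1.5 N).
It fails at once if the pedal, tuner or polish bottle is shifted by more than 20 mm or the bottle is knocked over (distance of any of pedal, tuner, polish from where it was at the start of the episode above 0.02 m or angle between polish's own z axis and vertical above 0.3 rad).
It also fails if it takes over 67 s, if anything falls off the work surface, if the arm or the gripper's body presses on something with over 40 N, if the wrist force passes 120 N, or if a joint passes its speed limit or range.

### The arm

A 6-joint arm with a two-finger parallel gripper is mounted at the origin on the work surface. World frame = base frame: x ahead of the robot, y to its left, z up, the work surface at z = 0. Lengths are in mm, angles in rad, forces in N, time in s.
With the tool pointing down it reaches from about 400 to 925 mm from the base axis. Payload 12.5 kg.
Tool frame: the origin (TCP) lies at the very end of the fingers, on their centre line; the grasp point (between the pads) lies 19 mm behind it; z points along the fingers, x is the direction in which the jaws open and shut, and the axes are right-handed (so a half turn about z gives the same grasp; the last joint's range is limited). The gripper opens to 95 mm and grips with 3 to 60 N. Pads are 20 mm wide; open, the fingers measure 119 mm over their backs; the gripper's body (75 mm by 180 mm) begins 59 mm behind the grasp point.
Start: joints at [1.14, 0.491, 1.559, -0, 1.092, -0.106], TCP at [199.433, 592.346, 214.661] pointing down, gripper open.
Joint ranges: [-3.1, 3.1], [-0.84, 2.19], [0.05, 2.79], [-1.13, 4.28], [0.06, 2.93], [-2.69, 2.69]. Speed limits (rad/s): [2.22, 2.22, 2.79, 3.14, 3.14, 3.14].

### API

Orientations are given as [roll, pitch, yaw] about the fixed x, y, z axes, in that order (R = Rz(yaw) Ry(pitch) Rx(roll)).
In Python, from cell import state, viewer, ticket, look_for, regions_of gives the robot as it stands.
- The arm moves only by the shell command python3 -m inch 'ROWS'. ROWS is JSON, a list of rows, each a list of 7 numbers: the turn, a rotation vector about the world's x, y, z in degrees, then the shift along the world's x, y, z in mm, then the opening, from -1 (shut) to 1 (fully open). In form: [[rx, ry, rz, tx, ty, tz, hand], ...]. A call has 1 to 10 rows; each row shifts and turns the commanded pose from where the row before left it; what a row does not reach is not made up. A row lasts 1/10 s, in which the tool goes at most 50 mm and 8.59 degrees, less where a joint would pass 70% of its speed; a pose out of reach is approached as far as the arm can. A call with a gripper value outside its range is refused whole. The fingers move at their own pace and stop on an object; the grip force is fixed at half the most. Time passes only in rows, so rows that do not move let the fingers close. It gives the time, the measured TCP pose, the force and the opening at its end, in the units of the state.
- state(): the state, without advancing time (a new reading comes with each control period).
- viewer.read_camera(name): name is "scene" or "top" or "wrist"; returns a dict with "color" (400x640x3 uint8, red, green, blue), "depth" (400x640 float32, mm along the optical axis (not along the pixel's ray), 0 where there is no reading), "fx", "fy", "cx", "cy" (pixels), "dist_coeffs" ([k1, k2, p1, p2, k3] as OpenCV has them; the pictures are not rectified), "position" and "orientation" of the camera in the world. Camera axes: x right, y down, z forward; pixel columns grow to the right and rows downward; lengths in mm; the calibration is good to about 2 mm. A picture is of the moment at which its call begins.
- ticket.job_done(): hands the job in, once; it reports no verdict.
Trained networks look in the newest picture that a camera, given by its name, has taken for a name from the list of things; names that differ only in an ending like _2 or _b are one class to them, and where a whole thing is asked for, a point or a joint stands for the part that bears it (a point fixed in the world has none). Each returns a list of dicts, best first, with "score" (0 to 1); they miss things now and then, are a little off and sometimes report something else, mostly with a low value. They report only what shows in the picture. A call takes as long as a camera call. They do not tell look-alikes from the thing itself.
- look_for(name, camera): "box" ([left, top, right, bottom] as shares, 0 to 1, of the picture: columns of its width, rows of its height, round what is visible of it).
- regions_of(name, camera): "pixels" (400x640 bool, what is visible of it) and "box" ([left, top, right, bottom] as shares, 0 to 1, of the picture: columns of its width, rows of its height, round what is visible of it).
The state is a dict: "t": time; "joints": joint angles; "qvel": joint speeds; "tau": joint torques, N m; "eef_pos": TCP position; "tcp_rot": TCP orientation; "ft_force": force on the tool from outside, world axes, zero at the start; "moment": the same for the moment, N m; "opening": opening from 0.0 (shut) to 1.0 (fully open).
Only numpy, scipy, OpenCV 4.12 (cv2) and the standard library are available. Lean on these libraries where they do the work, as an engineer would, in place of code of your own. Each camera call takes 0.05 s, during which the arm holds its last target. There are 200 camera calls.

## Working session

There is one attempt and no reset: what is moved stays moved. The work goes in short steps, Python scripts to look and compute and a shell command to move; the robot and the scene stay as the last step left them, time stands still between calls to the robot, and variables do not carry over. Pictures are saved under pics/ and viewed, on a budget of 10 in all, crops included, one or two more only if the job needs it, and the job is handed in when it is done.

```bash
mkdir -p pics; ls
cat > h.py <<'E'
import numpy as np, cv2
from scipy.spatial.transform import Rotation as R
from cell import state, viewer, ticket, look_for, regions_of
def cloud(c):
    h,w=c["depth"].shape
    v,u=np.mgrid[:h,:w].astype(np.float64)
    K=np.array([[c["fx"],0,c["cx"]],[0,c["fy"],c["cy"]],[0,0,1]])
    p=cv2.undistortPoints(np.stack([u.ravel(),v.ravel()],1)[:,None],K,np.array(c["dist_coeffs"],float))[:,0]
    d=c["depth"].astype(float)
    P=np.concatenate([p,np.ones((len(p),1))],1)*d.ravel()[:,None]
    o=np.array(c["orientation"],float)
    M=o if o.shape==(3,3) else R.from_euler("xyz",o).as_matrix()
    return (P@M.T+np.array(c["position"])).reshape(h,w,3)
def save(c,n,crop=None,s=1):
    im=c["color"][...,::-1]
    if crop: im=im[crop[1]:crop[3],crop[0]:crop[2]]
    cv2.imwrite("pics/"+n,cv2.resize(im,None,fx=s,fy=s,interpolation=cv2.INTER_CUBIC))
E
python3 - <<'E'
from h import *
for n in("top","scene"):
    c=viewer.read_camera(n); P=cloud(c); save(c,n+"0.png"); print(n,c["position"],c["orientation"])
    for k in("bin","lid","lever","battery_mid","pedal","tuner","polish"):
        for r in regions_of(k,n)[:4]:
            m=r["pixels"]&(c["depth"]>0)
            if m.sum()==0: continue
            q=P[m]; b=(np.array(r["box"])*[640,400,640,400]).astype(int)
            print(k,round(r["score"],2),b,m.sum(),np.median(q,0).round(),np.percentile(q,2,0).round(),np.percentile(q,98,0).round())
print(state())
E
```

```text
pics
top [ 281.23128108    4.69281835 1554.80287281] [-2.96179950e+00  2.07224156e-03 -1.56322452e+00]
bin 0.95 [239 146 323 242] 4536 [590. 113. 168.] [439.  13.   5.] [693. 233. 177.]
lid 0.55 [248 147 325 214] 3522 [607. 113. 170.] [524.  19. 160.] [692. 208. 178.]
lever 0.68 [238 167 324 242] 669 [466. 125. 151.] [428.   7.  -3.] [643. 265. 164.]
battery_mid 0.52 [382 176 391 190] 108 [ 641. -202.   16.] [ 620. -217.   10.] [ 664. -188.   25.]
pedal 0.62 [430 210 453 247] 785 [ 484. -366.   33.] [ 429. -402.   11.] [ 538. -337.   46.]
tuner 0.57 [363 220 384 236] 192 [ 491. -157.   23.] [ 472. -183.    0.] [ 507. -130.   31.]
polish 0.85 [165 243 196 269] 584 [381. 412. 125.] [353. 394.  25.] [413. 440. 190.]
polish 0.52 [177 210 201 232] 334 [492. 411.  88.] [472. 397.   4.] [519. 437. 138.]
scene [1149.86578141  -10.06380077  845.38975376] [-2.47733354  0.00628859  1.49563404]
bin 0.8 [316 142 406 259] 7113 [657. 108. 166.] [447.  13.   8.] [705. 223. 175.]
lever 0.64 [318 143 408 238] 668 [464. 158. 151.] [309.   2.  -2.] [696. 291. 161.]
battery_mid 0.69 [234 237 246 260] 176
[... 459 characters left out ...]
2 [407. 417.  97.] [192. 394.  -1.] [423. 538. 188.]
{'t': 0.8, 'joints': array([ 1.14040032e+00,  4.90902989e-01,  1.55891776e+00,  3.50591053e-05,
        1.09170368e+00, -1.05615864e-01]), 'qvel': array([-0.0004109 , -0.00020131, -0.00061293,  0.00069279,  0.00074305,
       -0.00060241]), 'tau': array([-1.91606989e-03, -6.12431717e+01, -2.58414012e+01,  6.92522759e-02,
        4.46176983e-02, -7.97639791e-05]), 'eef_pos': array([199.42115736, 592.34018598, 214.65295883]), 'tcp_rot': array([-3.14156891e+00, -7.11173140e-05,  1.24600003e+00]), 'ft_force': array([-0.28625211,  0.04378523, -0.22375229]), 'moment': array([ 0.01604524,  0.01699014, -0.02556218]), 'opening': 0.9977220992034881}
```

Run:
```python
from h import *
c=viewer.read_camera("scene"); save(c,"crop1.png",(220,215,300,270),8); save(c,"crop2.png",(140,110,480,290),2.3)
c=viewer.read_camera("top"); P=cloud(c); save(c,"crop3.png",(150,120,470,280),2.4)
# rough bin pose from top: lid points
m=(P[...,2]>164)&(P[...,2]<182)&(P[...,0]>500)&(P[...,0]<720)&(P[...,1]>0)&(P[...,1]<240)
q=P[m][:,:2].astype(np.float32); print(cv2.minAreaRect(q),m.sum())
# bar
col=c["color"].astype(int); o=(col[...,0]>160)&(col[...,0]-col[...,2]>90)&(col[...,1]<170)
m=o&(P[...,0]>380)&(P[...,0]<560)&(P[...,1]>0)&(P[...,1]<250)&(P[...,2]>120)
q=P[m];print(m.sum(),q.mean(0),np.percentile(q,[2,98],0)); print(cv2.fitLine(q[:,:2].astype(np.float32),cv2.DIST_L2,0,.01,.01).ravel())
```

```text
((611.6258544921875, 112.81777954101562), (185.72776794433594, 166.63180541992188), 76.26363372802734) 3137
205 [449.47947127 153.53559358 158.9733929 ] [[432.46433541  93.6772199  152.85409829]
 [466.998802   211.33263164 164.3316169 ]]
[2.5176719e-01 9.6778780e-01 4.4947946e+02 1.5353560e+02]
```

View pics/crop1.png

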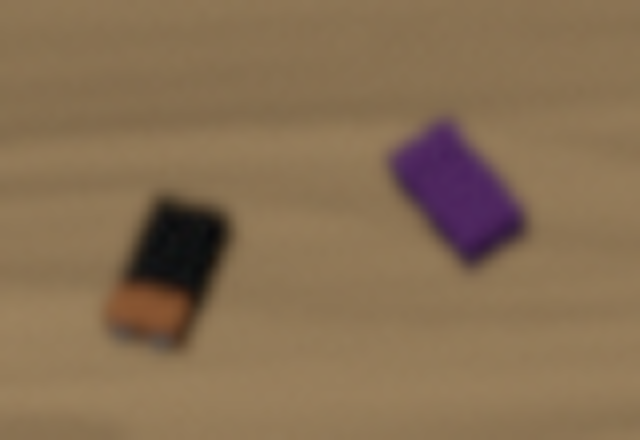

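View pics/crop2.png

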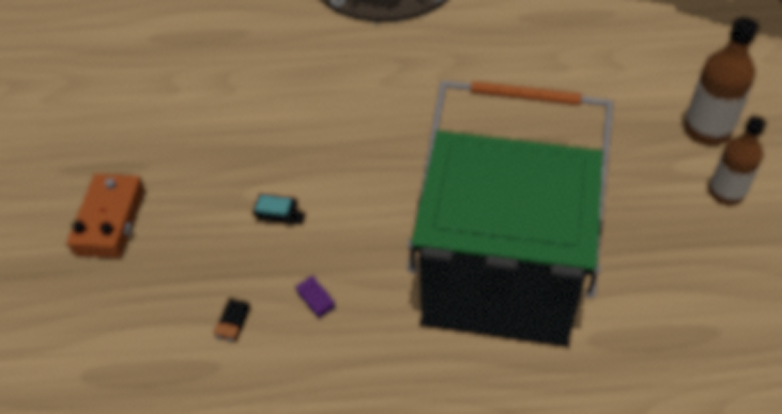

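View pics/crop3.png

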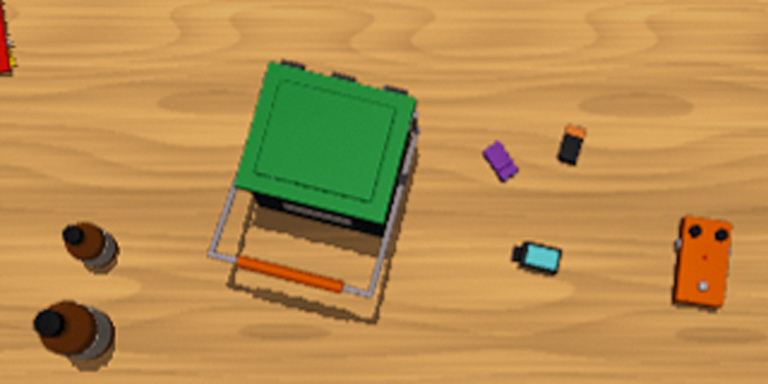

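The choice is between the black and copper battery at scene pixel (240,248) and a purple look-alike at (278,238). The close crop confirms the first is the one I want. The lid is shut, with the bar at about (449,153) and the bin turned about -14.5°. The small polish bottle is the front one in the scene picture, and the hand has to stay clear of both bottles.

```bash
python3 -m inch '[[0,0,0,0,0,45,-1],[0,0,0,0,0,45,-1],[0,0,1,25,-42,0,-1],[0,0,1,25,-42,0,-1],[0,0,1,25,-42,0,-1],[0,0,1,25,-42,0,-1],[0,0,0,25,-42,0,-1],[0,0,0,25,-42,0,-1],[0,0,0,25,-42,0,-1],[0,0,0,25,-42,0,-1]]'; python3 -m inch '[[0,0,0,25,-42,0,-1],[0,0,0,22,-20,0,-1],[0,0,0,0,0,0,-1],[0,0,0,0,0,0,-1]]'
```

```text
t: 1.9
eef_pos: [400.0, 254.6, 304.9]
tcp_rot: [3.141, -0.001, 1.316]
ft_force: [0.6, 0.9, -0.4]
opening: 0.213
t: 2.3
eef_pos: [446.5, 194.0, 304.6]
tcp_rot: [-3.141, -0.0, 1.314]
ft_force: [-0.5, 0.1, -0.3]
opening: 0.006
```

```bash
python3 -m inch '[[0,0,0,1.5,-40,0,-1],[0,0,0,0,0,-45,-1],[0,0,0,0,0,-45,-1],[0,0,0,0,0,-40,-1],[0,0,0,0,0,0,-1],[0,0,0,0,0,0,-1]]'
python3 - <<'E'
from h import *
c=viewer.read_camera("scene"); save(c,"s2.png",(290,60,480,260),3)
E
```

```text
t: 2.9
eef_pos: [447.8, 155.2, 175.5]
tcp_rot: [-3.141, 0.0, 1.317]
ft_force: [-0.0, 0.3, 1.3]
opening: 0.006
```

View pics/s2.png

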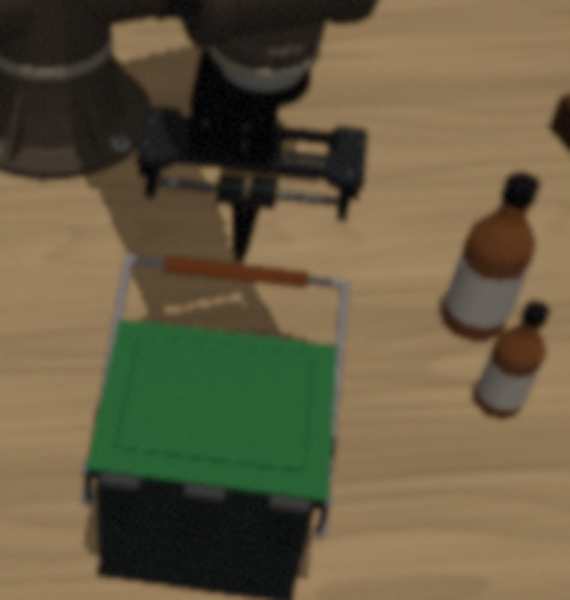

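The fingertips, at crop (240,262), are just above the middle of the bar, and the body lies along it. Next I press down in steps.

```bash
python3 -m inch '[[0,0,0,0,0,-8,-1],[0,0,0,0,0,-8,-1],[0,0,0,0,0,-8,-1],[0,0,0,0,0,-8,-1],[0,0,0,0,0,-8,-1]]'; python3 -m inch '[[0,0,0,0,0,-8,-1],[0,0,0,0,0,-8,-1],[0,0,0,0,0,-8,-1],[0,0,0,0,0,-8,-1],[0,0,0,0,0,-8,-1],[0,0,0,0,0,-8,-1],[0,0,0,0,0,-6,-1],[0,0,0,0,0,-3,-1],[0,0,0,0,0,0,-1]]'
python3 - <<'E'
from h import *
c=viewer.read_camera("scene"); save(c,"s3.png",(290,60,480,260),3)
E
```

```text
t: 3.45
eef_pos: [447.5, 154.5, 134.7]
tcp_rot: [-3.141, -0.0, 1.316]
ft_force: [-3.4, 0.5, 4.2]
opening: 0.003
t: 4.35
eef_pos: [447.6, 154.3, 77.1]
tcp_rot: [-3.14, 0.0, 1.316]
ft_force: [0.5, 0.4, 0.5]
opening: 0.003
```

View pics/s3.png

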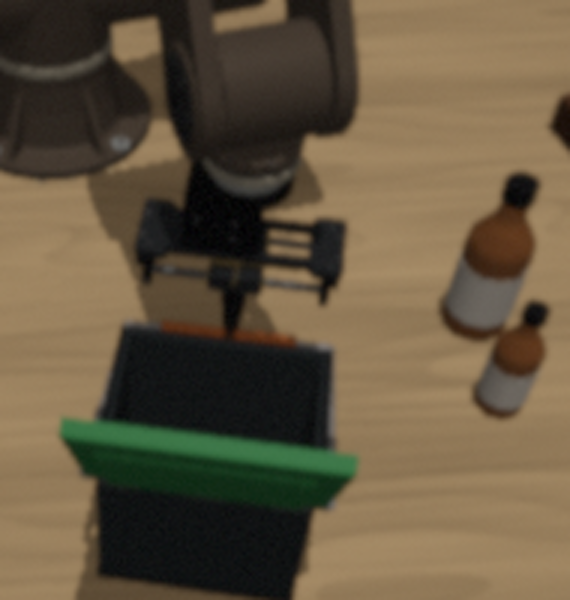

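The lid is open past upright. Next I retract and go to the battery, giving the lid a wide berth.

```bash
python3 -m inch '[[0,0,0,0,0,30,-1],[0,0,0,0,0,45,-1],[0,0,0,0,0,45,-1],[0,0,0,0,0,45,-1],[0,0,0,0,-40,0,1],[0,0,0,0,-40,0,1],[0,0,0,0,-40,0,1],[0,0,0,0,-40,0,1],[0,0,0,10,-40,0,1],[0,0,0,10,-40,0,1]]'; python3 -m inch '[[0,0,0,20,-40,0,1],[0,0,0,30,-40,0,1],[0,0,0,40,-20,0,1],[0,0,0,40,0,0,1],[0,0,0,40,0,0,1],[0,0,0,0,0,0,1],[0,0,0,0,0,0,1]]'
python3 - <<'E'
from h import *
c=viewer.read_camera("wrist"); P=cloud(c); save(c,"w1.png")
print(state()["eef_pos"],state()["tcp_rot"])
for r in regions_of("battery_mid","wrist"):
    m=r["pixels"]&(c["depth"]>0); q=P[m]; col=c["color"][m].mean(0)
    t=q[(q[:,2]>13)]
    print(r["score"],(np.array(r["box"])*[640,400,640,400]).astype(int),col,np.median(q,0),cv2.minAreaRect(t[:,:2].astype(np.float32)))
E
```

```text
t: 5.4
eef_pos: [467.8, -87.3, 243.2]
tcp_rot: [3.141, -0.0, 1.316]
ft_force: [0.6, 0.4, -0.0]
opening: 0.451
t: 6.1
eef_pos: [637.9, -185.4, 242.0]
tcp_rot: [-3.14, -0.0, 1.316]
ft_force: [-0.8, 1.0, 0.9]
opening: 0.99
[ 637.38399298 -185.40041794  242.43143242] [-3.14070371e+00 -1.63173052e-04  1.31610188e+00]
0.9 [361 123 401 164] [83.75110132 41.89867841 97.89427313] [ 618.05227815 -109.70866584   16.73368127] ((619.8793334960938, -108.90061950683594), (48.47504806518555, 26.60626220703125), 34.10364532470703)
0.72 [298 162 323 202] [88.57042254 66.36384977 50.19600939] [ 642.76902576 -203.98159752   16.89336102] ((644.55078125, -204.64422607421875), (26.30866050720215, 50.28272247314453), 72.477294921875)
```

View pics/w1.png

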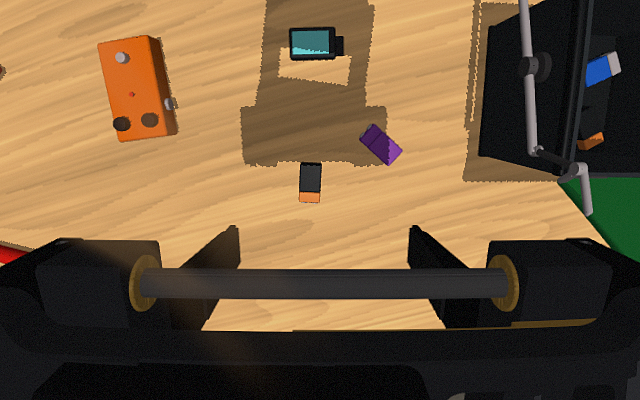

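```bash
python3 -m inch '[[0,0,-3,6.5,-19,0,0.3],[0,0,0,0,0,-45,0.3],[0,0,0,0,0,-45,0.3],[0,0,0,0,0,-45,0.3],[0,0,0,0,0,-45,0.3],[0,0,0,0,0,-30,0.3],[0,0,0,0,0,-15,0.3],[0,0,0,0,0,-12,0.3],[0,0,0,0,0,0,0.3]]'; python3 -m inch '[[0,0,0,0,0,0,-1],[0,0,0,0,0,0,-1],[0,0,0,0,0,0,-1],[0,0,0,0,0,0,-1],[0,0,0,0,0,0,-1],[0,0,0,0,0,0,-1]]'
```

```text
t: 7.1
eef_pos: [644.2, -204.7, 5.5]
tcp_rot: [-3.141, -0.0, 1.263]
ft_force: [0.1, -0.7, 0.5]
opening: 0.656
t: 7.7
eef_pos: [644.5, -204.7, 6.0]
tcp_rot: [3.141, -0.0, 1.263]
ft_force: [-0.8, -1.0, 2.9]
opening: 0.277
```

```bash
python3 -m inch '[[0,0,0,0,0,15,-1],[0,0,0,0,0,40,-1],[0,0,0,0,0,45,-1],[0,0,0,0,0,45,-1],[0,0,0,-25,0,40,-1],[0,0,0,-25,0,40,-1],[0,0,0,-25,0,30,-1],[0,0,1,0,30,0,-1],[0,0,2,0,40,0,-1],[0,0,0,0,40,0,-1]]'; python3 -m inch '[[0,0,0,5,40,0,-1],[0,0,0,5,40,0,-1],[0,0,0,5,40,0,-1],[0,0,0,5,40,0,-1],[0,0,0,5,40,0,-1],[0,0,0,0,11,0,-1],[0,0,0,0,0,0,-1],[0,0,0,0,0,0,-1]]'
python3 - <<'E'
from h import *
c=viewer.read_camera("scene"); save(c,"s4.png",(260,60,450,260),3)
E
```

```text
t: 8.7
eef_pos: [568.9, -93.8, 262.0]
tcp_rot: [3.14, -0.0, 1.316]
ft_force: [0.1, 0.0, -0.7]
opening: 0.275
t: 9.5
eef_pos: [594.2, 115.5, 261.1]
tcp_rot: [3.141, 0.0, 1.316]
ft_force: [-0.8, -0.6, -1.1]
opening: 0.277
```

View pics/s4.png

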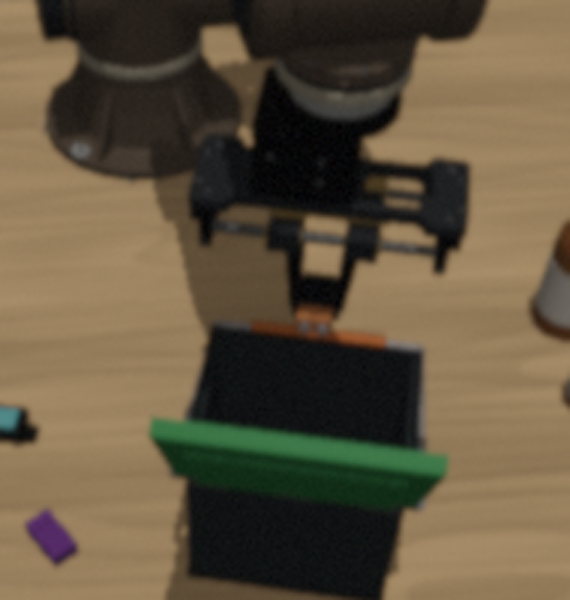

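```bash
python3 -m inch '[[0,0,0,0,0,-40,-1],[0,0,0,0,0,-40,-1],[0,0,0,0,0,-30,-1],[0,0,0,0,0,-25,-1],[0,0,0,0,0,-15,-1],[0,0,0,0,0,0,-1],[0,0,0,0,0,0,-1]]'; python3 -m inch '[[0,0,0,0,0,0,0.2],[0,0,0,0,0,0,0.2],[0,0,0,0,0,0,0.2],[0,0,0,0,0,0,0.2],[0,0,0,0,0,0,0.2],[0,0,0,0,0,30,0.2],[0,0,0,0,0,40,0.2],[0,0,0,0,0,40,0.2],[0,0,0,0,0,40,0.2],[0,0,0,0,0,0,0.2]]'
python3 - <<'E'
from h import *
c=viewer.read_camera("wrist"); save(c,"w2.png")
E
```

```text
t: 10.25
eef_pos: [594.8, 115.3, 111.3]
tcp_rot: [3.141, -0.0, 1.314]
ft_force: [0.2, 0.4, 0.6]
opening: 0.278
t: 11.25
eef_pos: [596.0, 116.6, 266.2]
tcp_rot: [3.133, -0.003, 1.316]
ft_force: [0.9, 0.6, -0.4]
opening: 0.598
```

View pics/w2.png

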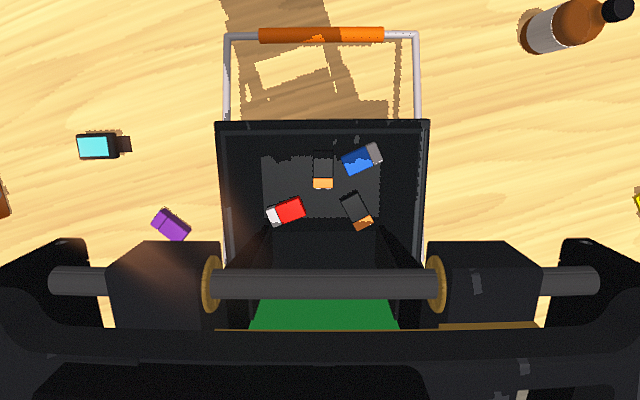

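The battery is in the bin: two black and copper ones now lie on the floor, at (322,170) and (356,212), and the bench spot is empty. Next I measure the lowered bar.

```bash
python3 - <<'E'
from h import *
for n in("wrist","scene"):
    c=viewer.read_camera(n);P=cloud(c);col=c["color"].astype(int); o=(col[...,0]>130)&(col[...,0]-col[...,2]>90)&(col[...,1]<.62*col[...,0])
    m=o&(P[...,0]>400)&(P[...,0]<500)&(P[...,1]>60)&(P[...,1]<250)&(P[...,2]>50)&(P[...,2]<90)
    q=P[m];print(n,m.sum(),q.mean(0),np.percentile(q,[2,98],0),cv2.fitLine(q[:,:2].astype(np.float32),cv2.DIST_L2,0,.01,.01).ravel())
print(state()["joints"])
E
python3 -m inch '[[0,0,-4,-25,0,20,0],[0,0,-8,-40,10,0,0],[0,0,-8.5,-40,20,0,0],[0,0,-8.5,-30,10,0,0],[0,0,-8.5,-20,0,0,0],[0,0,-8.5,0,0,0,0],[0,0,-8.5,0,0,0,0],[0,0,-8.5,0,0,0,0],[0,0,-8.5,0,0,0,0],[0,0,-8.5,0,0,0,0]]'; python3 -m inch '[[0,0,-8.5,0,0,0,0],[-2.1,-8.1,0,0,0,0,0],[-2.1,-8.1,0,0,0,0,0],[-2.1,-8.1,0,0,0,0,0],[0,0,0,0,0,0,0],[0,0,0,0,0,0,0]]'
```

```text
wrist 1827 [450.55624084 154.92127259  73.0266487 ] [[431.5983757   93.22622395  68.66105035]
 [468.82857583 212.5347087   75.5021167 ]] [2.5449121e-01 9.6707511e-01 4.5055624e+02 1.5492128e+02]
scene 29 [463.37028661 191.06599526  73.40502143] [[456.64919525 172.7628654   71.03928402]
 [469.05704135 208.44827556  75.86659387]] [2.5766408e-01 9.6623456e-01 4.6337030e+02 1.9106599e+02]
[ 8.43066502e-02  4.21925466e-01  1.54971516e+00  1.15039244e-04
  1.17056345e+00 -1.23164646e+00]
t: 12.4
eef_pos: [439.0, 156.3, 279.3]
tcp_rot: [3.141, 0.003, -0.087]
ft_force: [0.6, -0.5, -0.2]
opening: 0.496
t: 13.0
eef_pos: [439.0, 156.7, 280.0]
tcp_rot: [3.129, -0.434, -0.224]
ft_force: [0.7, -0.0, -0.0]
opening: 0.5
```

```bash
python3 -m inch '[[0,0,-2,-14,4,-42,0],[0,0,0,-14,3.5,-42,0],[0,0,0,0,0,-43,0],[0,0,0,0,0,0,0],[0,0,0,0,0,0,0]]'
python3 - <<'E'
from h import *
s=state(); print(s["eef_pos"],s["tcp_rot"],R.from_euler("xyz",s["tcp_rot"]).as_matrix())
c=viewer.read_camera("wrist"); save(c,"w3.png")
E
```

```text
t: 13.5
eef_pos: [412.8, 163.2, 155.7]
tcp_rot: [3.126, -0.437, -0.261]
ft_force: [0.1, 0.4, 1.8]
opening: 0.501
[412.76532498 163.22883345 155.72991779] [ 3.12647141 -0.43696896 -0.26110407] [[ 0.87532887 -0.26429995  0.40490111]
 [-0.23389145 -0.96434322 -0.12384239]
 [ 0.42319518  0.01369991 -0.90593496]]
```

View pics/w3.png

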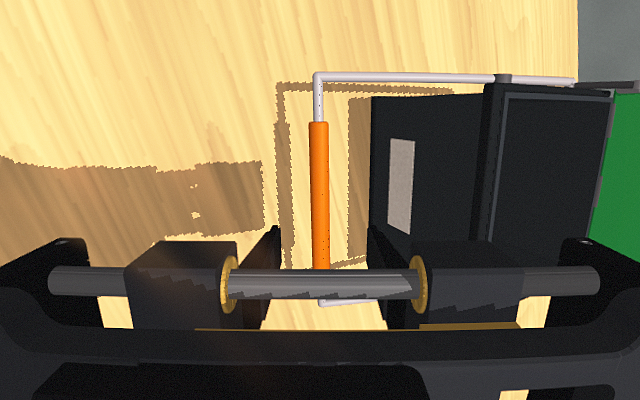

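The bar runs along column 320, centred between the fingers at about 270 and 370. I go in along the tool axis and grip.

```bash
python3 -m inch '[[0,0,0,11,-3,-25,0],[0,0,0,11,-3,-25,0],[0,0,0,11,-3,-25,0],[0,0,0,10,-2.5,-25,0],[0,0,0,0,0,0,0],[0,0,0,0,0,0,0]]'; python3 -m inch '[[0,0,0,0,0,0,-1],[0,0,0,0,0,0,-1],[0,0,0,0,0,0,-1],[0,0,0,0,0,0,-1],[0,0,0,0,0,0,-1]]'
```

```text
t: 14.15
eef_pos: [465.4, 158.6, 81.0]
tcp_rot: [3.121, -0.406, -0.263]
ft_force: [-0.4, -0.6, 0.3]
opening: 0.501
t: 14.65
eef_pos: [462.8, 159.2, 80.1]
tcp_rot: [3.121, -0.404, -0.261]
ft_force: [-0.1, -0.7, -0.1]
opening: 0.135
```

```bash
python3 -m inch '[[0,0,0,0,0,0,0],[0,0,0,0,0,0,0],[0,0,0,0,0,0,0]]';python3 - <<'E'
from h import *
s=state(); print(s["joints"],s["eef_pos"])
c=viewer.read_camera("scene"); P=cloud(c); col=c["color"].astype(int); o=(col[...,0]>130)&(col[...,0]-col[...,2]>90)&(col[...,1]<.62*col[...,0])
m=o&(P[...,0]>400)&(P[...,0]<500)&(P[...,1]>60)&(P[...,1]<250)&(P[...,2]>50)&(P[...,2]<170)
print(m.sum(),P[m].mean(0)); save(c,"s5.png",(290,60,480,260),3)
E
```

```text
t: 14.95
eef_pos: [467.7, 158.9, 82.0]
tcp_rot: [3.123, -0.411, -0.263]
ft_force: [12.7, -8.1, 33.3]
opening: 0.332
[ 0.32463738  0.47016283  2.21970837 -1.13463187  0.26475081  1.67157203] [467.71393303 158.9059238   82.04611294]
29 [450.28041354 139.77768067  72.91947007]
```

View pics/s5.png

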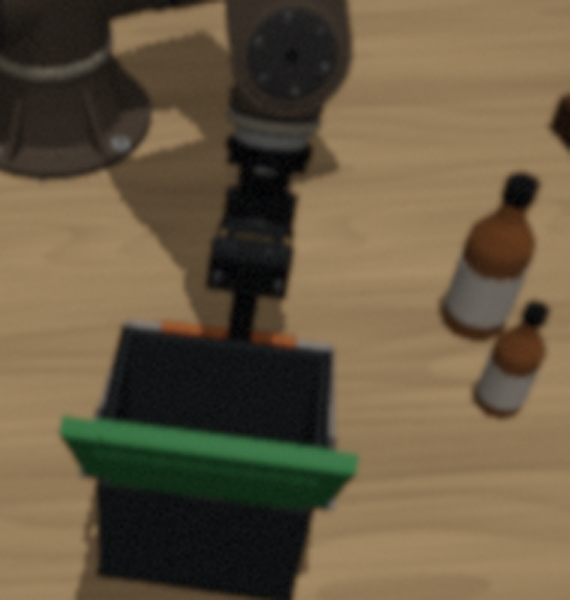

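The outward tilt ran joint 4 into its limit because the wrist is nearly straight there. The tips only reached the top of the bar, and the lever is unchanged. I back off, bring the tool back to vertical and try again with no tilt.

```bash
python3 -m inch '[[0,0,0,-3,1,15,0],[0,0,0,-5,1,25,0],[0,0,0,-8,0,35,0],[0,0,0,-5,0,30,0],[0,0,0,0,0,0,0]]'
python3 - <<'E'
from h import *
s=state(); print(s["joints"])
M=R.from_euler("xyz",s["tcp_rot"]); 
T=R.from_euler("xyz",[np.pi,0,-.255]); print((T*M.inv()).as_rotvec(degrees=True))
E
```

```text
t: 15.5
eef_pos: [443.6, 161.5, 187.9]
tcp_rot: [3.125, -0.408, -0.263]
ft_force: [-0.2, 0.1, -0.8]
opening: 0.5
[ 0.34851521  0.23611347  2.15410478 -0.54714531  0.48224171  1.06925116]
[ 6.88466221 22.35994783  0.66225694]
```

```bash
python3 -m inch '[[2.3,7.5,0.2,2,-2.5,0,0],[2.3,7.5,0.2,2,-2.5,0,0],[2.3,7.4,0.2,2,-2.5,0,0],[0,0,0,0,0,-30,0],[0,0,0,0,0,-20,0],[0,0,0,0,0,0,0],[0,0,0,0,0,0,0]]'
python3 - <<'E'
from h import *
s=state(); print(s["joints"],s["eef_pos"],s["tcp_rot"])
E
```

```text
t: 16.2
eef_pos: [448.3, 152.0, 133.6]
tcp_rot: [3.126, -0.038, -0.258]
ft_force: [-0.6, -0.5, 0.7]
opening: 0.501
[ 0.20499127  0.3855207   2.02672534 -0.04752577  0.70262961  0.49930275] [448.26697702 151.98421604 133.62692566] [ 3.12630349 -0.0381161  -0.25815837]
```

```bash
python3 -m inch '[[-2,-7.7,0,-9.5,5,0,0],[0,0,0,0,0,0,0],[0,0,0,3.5,-0.9,-20,0],[0,0,0,3.5,-0.9,-20,0],[0,0,0,0,0,0,0]]'
python3 - <<'E'
from h import *
s=state(); print(s["joints"],s["eef_pos"],s["tcp_rot"])
c=viewer.read_camera("wrist"); save(c,"w4.png")
P=cloud(c);col=c["color"].astype(int); o=(col[...,0]>130)&(col[...,0]-col[...,2]>90)&(col[...,1]<.62*col[...,0])
m=o&(P[...,0]>400)&(P[...,0]<500)&(P[...,1]>60)&(P[...,1]<250)&(P[...,2]>50)&(P[...,2]<90)
q=P[m]
M=R.from_euler("xyz",s["tcp_rot"]).as_matrix(); q=(q-s["eef_pos"])@M
print(m.sum(),np.percentile(q,[5,50,95],0))
E
```

```text
t: 16.7
eef_pos: [445.8, 155.2, 93.0]
tcp_rot: [3.126, -0.176, -0.258]
ft_force: [-0.1, -0.5, 0.2]
opening: 0.5
[ 0.25200162  0.4311032   2.13968479 -0.23585715  0.43515145  0.71836927] [445.83130846 155.18598121  93.0267798 ] [ 3.12638125 -0.17560357 -0.25768639]
3982 [[ -7.66607537 -59.45345299  17.73453077]
 [ -1.11940654 -17.30136607  19.66437191]
 [  5.48286317  58.01768295  23.18946148]]
```

```bash
python3 -m inch '[[0,0,0,2,-0.5,-13,0],[0,0,0,2,-0.5,-13,0],[0,0,0,2,-0.5,-13,0],[0,0,0,0,0,0,0],[0,0,0,0,0,0,0]]'; python3 -c "
from h import *
s=state(); print(s['joints'])"
```

```text
t: 17.25
eef_pos: [452.0, 153.9, 55.7]
tcp_rot: [3.128, -0.178, -0.258]
ft_force: [-0.6, 0.5, 0.2]
opening: 0.501
[ 0.24567486  0.51030636  2.15819833 -0.29994645  0.33729673  0.78156031]
```

```bash
python3 -m inch '[[0,0,0,0,0,-1,-1],[0,0,0,0,0,0,-1],[0,0,0,0,0,0,-1],[0,0,0,0,0,0,-1],[0,0,0,0,0,0,-1]]'
```

```text
t: 17.75
eef_pos: [451.8, 153.9, 53.9]
tcp_rot: [3.128, -0.178, -0.258]
ft_force: [-0.4, -0.9, 2.1]
opening: 0.16
```

The grip reads 15 mm on the 16 mm sleeve, so the bar is held. Now I lift it along its arc.

```bash
python3 -m inch '[[0,0,0,-1.5,0.4,7,-1],[0,0,0,-1.5,0.4,7,-1],[0,0,0,-1,0.3,7,-1],[0,0,0,-0.5,0.2,7,-1],[0,0,0,0,0,0,-1]]';  python3 -m inch '[[0,0,0,-0.5,0.1,7,-1],[0,0,0,0,0,7,-1],[0,0,0,0,0,7,-1],[0,0,0,0.5,0,7,-1],[0,0,0,0,0,0,-1]]'
```

```text
t: 18.25
eef_pos: [446.5, 155.1, 82.7]
tcp_rot: [3.127, -0.178, -0.258]
ft_force: [-2.7, 1.5, -1.3]
opening: 0.164
t: 18.75
eef_pos: [446.0, 155.2, 110.4]
tcp_rot: [3.127, -0.176, -0.258]
ft_force: [-8.2, 3.1, 2.2]
opening: 0.158
```

Run:
```python
from h import *
c=viewer.read_camera("scene"); save(c,"s6.png",(290,60,480,260),3)
```

```text
(no output)
```

View pics/s6.png

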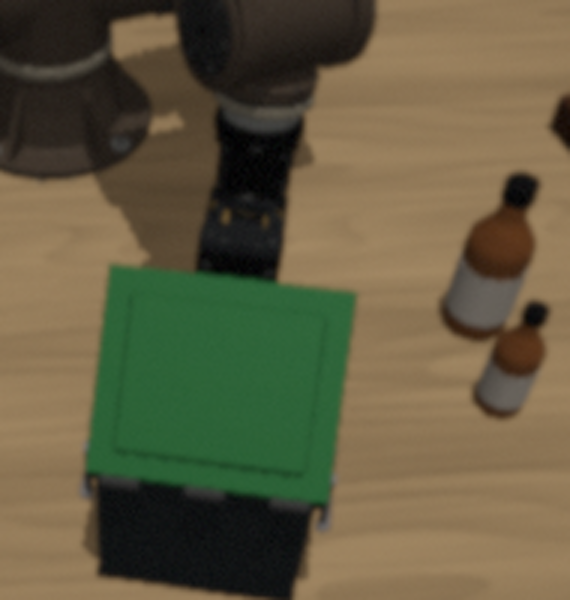

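```bash
python3 -m inch '[[0,0,0,0,0,7,-1],[0,0,0,0.5,-0.2,7,-1],[0,0,0,1,-0.3,6,-1],[0,0,0,1,-0.3,5,-1],[0,0,0,0,0,0,-1]]'; python3 -m inch '[[0,0,0,1,-0.2,2.5,-1],[0,0,0,0,0,0,-1],[0,0,0,0,0,0,-1]]'
```

```text
t: 19.3
eef_pos: [449.3, 154.4, 135.8]
tcp_rot: [3.128, -0.178, -0.258]
ft_force: [-8.3, 2.0, 4.5]
opening: 0.159
t: 19.6
eef_pos: [449.8, 154.3, 137.8]
tcp_rot: [3.127, -0.176, -0.258]
ft_force: [-9.3, 3.0, 4.9]
opening: 0.165
```

```bash
python3 -m inch '[[0,0,0,0,0,0,-0.2],[0,0,0,0,0,0,-0.2],[0,0,0,0,0,0,-0.2],[0,0,0,-2,0.5,12,-0.2],[0,0,0,-4,1,25,-0.2],[0,0,0,-7,2,40,-0.2],[0,0,0,-7,2,40,-0.2],[0,0,0,-7,2,40,-0.2],[0,0,0,0,0,0,-0.2]]'
python3 - <<'E'
from h import *
c=viewer.read_camera("scene"); save(c,"s7.png",(140,40,480,290),2.3)
for n in("top","scene"):
    c=viewer.read_camera(n); P=cloud(c)
    col=c["color"].astype(int); o=(col[...,0]>150)&(col[...,0]-col[...,2]>90)&(col[...,1]<.65*col[...,0])
    m=o&(P[...,0]>400)&(P[...,0]<500)&(P[...,1]>80)&(P[...,1]<230)&(P[...,2]>50)&(P[...,2]<175)
    print(n,"bar",m.sum(),P[m].mean(0))
    g=(col[...,1]>1.5*col[...,0])&(P[...,2]>100)&(P[...,0]>500)&(P[...,0]<720)&(P[...,1]>0)&(P[...,1]<230)
    q=P[g]; A=np.c_[q[:,:2],np.ones(len(q))]; k=np.linalg.lstsq(A,q[:,2],rcond=None)[0]; print("lid slope",k[:2],q[:,2].mean())
    for k in("pedal","tuner","polish","battery_mid"):
        for r in regions_of(k,n)[:3]:
            mm=r["pixels"]&(c["depth"]>0); print(k,round(r["score"],2),np.median(P[mm],0).round())
E
```

```text
t: 20.5
eef_pos: [424.9, 162.4, 299.2]
tcp_rot: [3.132, -0.185, -0.258]
ft_force: [0.5, 0.4, -1.3]
opening: 0.399
top bar 48 [435.68488986 102.53504016 158.39475159]
lid slope [0.02108873 0.00081783] 169.64202242727092
pedal 0.66 [ 482. -367.   33.]
tuner 0.77 [ 491. -154.   23.]
polish 0.98 [381. 413. 122.]
polish 0.68 [ 482. -367.   33.]
polish 0.61 [492. 411.  88.]
battery_mid 0.44 [ 617. -108.   16.]
scene bar 0 [nan nan nan]
lid slope [-0.01220301  0.00195777] 169.9234679080515
pedal 0.91 [ 497. -367.   33.]
tuner 0.72 [ 499. -368.   33.]
tuner 0.6 [ 497. -155.   23.]
polish 0.98 [408. 416. 101.]
polish 0.95 [512. 412.  71.]
battery_mid 0.63 [ 627. -109.   17.]<stdin>:7: RuntimeWarning: Mean of empty slice.
  ret = um.true_divide(
```

View pics/s7.png

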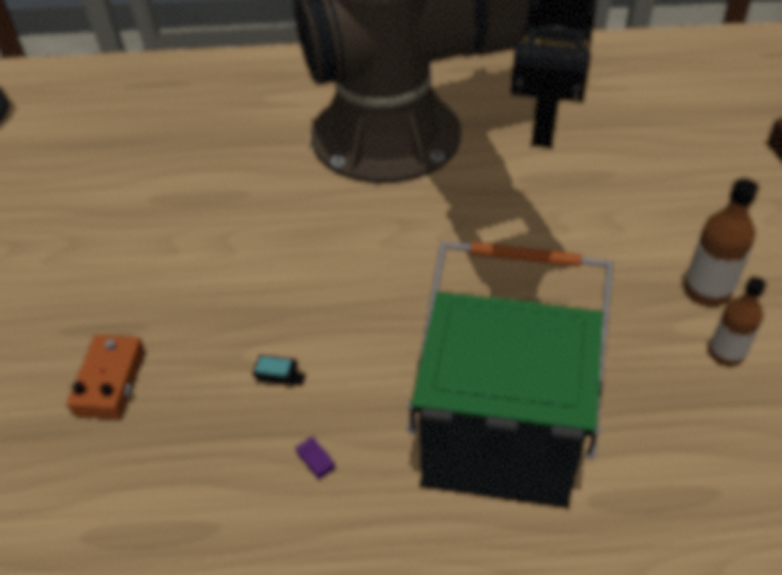

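```bash
python3 -c "
from h import *
print(ticket.job_done())"
```

```text
the job is handed in; nothing more can be done
None
```

The spent battery is in the bin, the lid is shut and the job is handed in; the last clock reading before that was 20.5 s of the 67 s allowed. I pressed the lever bar down until the lid stayed open, dropped the black and copper battery in, then gripped the bar and lifted it until the lid closed.

**What the last checks showed**
- **Lid and lever:** the lid measures about level at its starting height of 170 mm. The two cameras disagree slightly on slope (+0.02 and -0.01), which is within their noise. The bar is back up in the picture. The top camera puts the part of it not blocked by the arm at 158 mm, against 159 mm at the start. The scene camera's numeric check on the bar found no pixels.
- **Battery:** after the drop, two black and copper batteries showed on the bin floor and the battery was gone from the bench. I could not check again once the lid was shut.
- **Other items:** pedal, tuner and polish bottle are within about 3 mm of where they stood. The detector also gave low-score false matches on the pedal as polish and tuner, which I ignored.
- **Hand:** it ended about 140 mm above the bar, touching nothing.

**What went wrong on the way**
- **First grip on the bar:** I tilted the hand 25°, which took joint 4 to the end of its range. It read -1.1346 against a listed limit of -1.13, so it may have gone slightly over.
- **Force:** the fingers also pushed on the bar with about 36 N before I backed off. A second try at 10° worked.

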